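# Wedge up one side of a grain analyser to free its feet

### The job

The two left feet of the bench grain analyser are to be changed. Take the orange levelling wedge by its grip, set it on the stone slab and slide it, thin end first, squarely under the middle of the analyser's left side between those two feet, until both of them just come clear of the slab by a few millimetres and no more. Keep its right feet in their cups, do not touch the analyser with the gripper, leave the other things where they are, and finish still gripping the wedge with the analyser's left side resting on it.

Things in the scene. Friction and masses are not known exactly. Their poses are not given: they have to be found in the camera images.
- slab: Grey stone base slab, fixed, 300 mm (its x) by 460 mm (its y), 30 mm thick; origin at the centre of its underside, z up. The analyser stands on its right part (origin 90 mm to -y of the slab's, axes parallel); the 200 mm left of it (+y) is a free flat apron. Two ring cups (42 mm outside, 34 inside, 5 high) take the analyser's right feet with 2 mm play all round.
- analyser: Loose white bench grain analyser, about 1.8 kg, 210 mm (x) by 240 mm (y), flat top 108 mm above the slab, clear funnel on its right half to 204 mm. Origin at the centre, level with the soles of its feet; x to its rear (away from the robot), y to its left side, where the wedge goes in, z up. Four feet 30 mm across at x = +-75, y = +-90 mm; otherwise 22 mm of free space beneath.
- left_edge (a point): Middle of the lowest line of the 8 mm thick rolled steel edge along the bottom of the analyser's left side: analyser x = 0, y = 116 mm (outermost at 120), 18 mm above the slab while all feet stand. The wedge's ramp bears on it. About 7 N rests on the two left feet together; raising this edge 1.15 mm raises them 1 mm.
- foot_left_front (a point): Centre of the sole of the left foot nearer the analyser's front (x = -75, y = +90 mm); level with the slab's top (30 mm above the slab's origin) while it stands.
- foot_left_rear (a point): The same for the left foot nearer the rear (x = +75, y = +90 mm).
- foot_right_front (a point): Centre of the sole of the right foot nearer the front (x = -75, y = -90 mm), in its cup.
- foot_right_rear (a point): Centre of the sole of the right foot nearer the rear (x = +75, y = -90 mm), in its cup.
- wedge: Loose orange wedge, 200 g, flat underside, on the bench left or right of the slab. Origin on the underside below the centre of its grip; x to the thin end, z up. Grip: upright block, 50 mm (x, -25 to 25) by 24 mm (y) by 56 mm high, black ribs. Ramp 44 mm wide, from x = 25 (30 mm thick) evenly down to x = 145 (6 mm thick): 5 mm further in lifts the edge 1 mm; that push takes 8 to 20 N.
- wedge_nose (a point): Middle of the lower edge of the wedge's thin end (wedge x = 145 mm, y = 0, z = 0).
- sample_jar: Closed amber jar with blue cap, 64 mm across, 95 mm high, standing on the bench to the left or right of the slab, opposite the wedge; origin under its centre. Leave it alone.
- spanner: Steel spanner, 150 mm long, flat on the bench near the robot on its right; origin under its middle. Leave it alone.
- new_foot0: New rubber foot, 30 mm across and 10 mm thick with an 8 mm stud 18 mm high, standing stud up on the slab's apron near its rear edge; origin under its centre. Leave it alone.
- new_foot1: A second one beside it. Leave it alone.
Not all that is in view belongs to the job. There is more than one size of the wedge; the job needs the middle-sized.

How it is judged:
By the outcome, as a careful person would: the job done as asked, in the order asked, and still so for the second after the job is handed in, while the arm keeps its last pose, push and grip.
It also fails if it takes over 54 s, if anything falls off the work surface, if the arm or the gripper's body presses on something with over 40 N, if the wrist force passes 120 N, or if a joint passes its speed limit or range.

### The arm

A 7-joint arm with a two-finger parallel gripper is mounted at the origin on the work surface. World frame = base frame: x ahead of the robot, y to its left, z up, the work surface at z = 0. Lengths are in m, angles in rad, forces in N, time in s.
With the tool pointing down it reaches from about 0.425 to 1.025 m from the base axis. Payload 9.4 kg.
Tool frame: the origin (TCP) lies between the finger pads; the fingertips stand 14 mm ahead of it and the grasp point (between the pads) lies 5 mm behind it; z points along the fingers, x is the direction in which the jaws open and shut, and the axes are right-handed (so a half turn about z gives the same grasp; the last joint's range is limited). The gripper opens to 93 mm and grips with 3 to 60 N. Pads are 15 mm wide; open, the fingers measure 128 mm over their backs; the gripper's body (75 mm by 188 mm) begins 65 mm behind the grasp point.
Start: joints at [-1.212, 0.599, -0.003, 1.599, 0.002, 0.943, -0.08], TCP at [0.306, 0.657, 0.233] pointing down, gripper open.
Joint ranges: [-2.57, 2.57], [-0.35, 1.97], [-1.29, 1.29], [0.11, 2.56], [-1.05, 4.19], [0.11, 1.86], [-2.63, 2.63]. Speed limits (rad/s): [2.22, 2.22, 3.01, 3.01, 3.14, 3.14, 3.14].

### API

Orientations are given as a unit quaternion [x, y, z, w].
In Python, from rig import env, read_camera gives the robot as it stands. The module is installed in compiled form; this text tells all that it offers.
- The arm moves only by the shell command python3 -m inch 'ROWS'. ROWS is JSON, a list of rows, each an object of numbers: "rx", "ry", "rz": the turn, a rotation vector about the tool's x, y, z in degrees; "tx", "ty", "tz": the shift along the tool's x, y, z in mm; "gripper": the closure, from 0 (fully open) to 1 (shut). In form: [{"rx": .., "ry": .., "rz": .., "tx": .., "ty": .., "tz": .., "gripper": ..}, ...]. A call has exactly 8 rows; each row shifts and turns the pose as measured when the row begins, along the tool's axes as they then stand; what a row does not reach is not made up. A row lasts 1/12 s, in which the tool goes at most 41.7 mm and 7.16 degrees, less where a joint would pass 70% of its speed; a pose out of reach is approached as far as the arm can. A call is refused whole if a number of a shift passes 41.7 or a number of a turn 7.16, either way. A call with a gripper value outside its range is refused whole. The fingers move at their own pace and stop on an object; the grip force is fixed at half the most. Time passes only in rows, so rows that do not move let the fingers close, or fill a call up. It gives the time, the measured TCP pose, the force and the opening at its end, in the units of the state.
- env.state(): the state, without advancing time (a new reading comes with each control period).
- read_camera(name): name is "side" or "top" or "wrist"; returns a dict with "image" (400x640x3 uint8, red, green, blue), "fx", "fy", "cx", "cy" (pixels), "dist" ([k1, k2, p1, p2, k3] as OpenCV has them; the pictures are not rectified), "rvec" (rotation vector, rad) and "tvec" (3), from world to camera coordinates, as OpenCV has them. Camera axes: x right, y down, z forward; pixel columns grow to the right and rows downward; lengths in m; the calibration is good to about 2 mm. A picture is of the moment at which its call begins. There is no depth.
- env.close_job(): hands the job in, once; it reports no verdict.
The state is a dict: "clock": time; "joint_positions": joint angles; "dq": joint speeds; "joint_torque": joint torques, N m; "tcp_pos": TCP position; "tcp_rot": TCP orientation; "ft_force": force on the tool from outside, world axes, zero at the start; "torque": the same for the moment, N m; "finger_gap": finger opening in m.
Only numpy, scipy, OpenCV 4.12 (cv2) and the standard library are available. Lean on these libraries where they do the work, as an engineer would, in place of code of your own. Each camera call takes 0.05 s, during which the arm holds its last target.

## Working session

There is one attempt and no reset: what is moved stays moved. The work goes in short steps, Python scripts to look and compute and a shell command to move; the robot and the scene stay as the last step left them, time stands still between calls to the robot, and variables do not carry over. Pictures are saved under pics/ and viewed, and the job is handed in when it is done.

```bash
mkdir -p pics; ls
python3 - <<'E'
from rig import env, read_camera
import cv2
s=env.state()
for k,v in s.items(): print(k,v)
for n in("side","top","wrist"):
    c=read_camera(n); cv2.imwrite(f"pics/{n}0.png",c["image"][:,:,::-1])
    print(n,{k:c[k] for k in c if k!="image"})
E
```

```text
pics
clock 0.0
joint_positions [-1.21174886  0.60012605 -0.0024945   1.60013884  0.00180545  0.9428848
 -0.07979525]
dq [-5.17007220e-05 -4.87748563e-04  2.61360291e-04  7.46831758e-04
  1.27440718e-03  2.04379891e-04  9.58908722e-04]
joint_torque [ 2.92824761e-04 -7.65079165e+01  1.49738844e+00 -2.52340597e+01
 -5.24840271e-02  1.70933828e-02  1.21962980e-04]
tcp_pos [0.30585987 0.65680664 0.23175679]
tcp_rot [ 8.43226987e-01  5.37557107e-01 -6.04880648e-04  4.89045673e-04]
ft_force [-0.5130536  -0.9167884  -0.65870855]
torque [-0.04986409 -0.03309657  0.03715267]
finger_gap 0.0931062412812911
side {'fx': 391.3480861382841, 'fy': 391.3480861382841, 'cx': 320.178262460768, 'cy': 203.19998469202235, 'dist': array([-0.01995413,  0.        ,  0.        ,  0.        ,  0.        ]), 'rvec': array([ 2.44023384, -0.04929765,  0.03199319]), 'tvec': array([-0.49657183,  0.06432484,  1.33358518])}
top {'fx': 499.6963306037779, 'fy': 499.6963306037779, 'cx': 322.30018992185944, 'cy': 199.9511314944179, 'dist': array([0.03266194, 0.        , 0.        , 0.        , 0.        ]), 'rvec': array([ 2.13309321, -2.09808893,  0.21851566]), 'tvec': array([0.02286808, 0.50519821, 1.3194381 ])}
wrist {'fx': 303.88384924048194, 'fy': 303.88384924048194, 'cx': 316.98324416091054, 'cy': 194.4150405141302, 'dist': array([-0.05867619,  0.        ,  0.        ,  0.        ,  0.        ]), 'rvec': array([-2.43708828, -1.55576217, -0.22249746]), 'tvec': array([-0.72378054, -0.03363463,  0.39133151])}
```

View pics/side0.png

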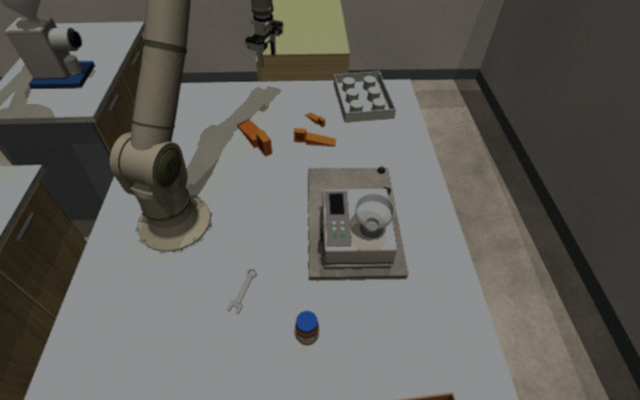

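View pics/top0.png

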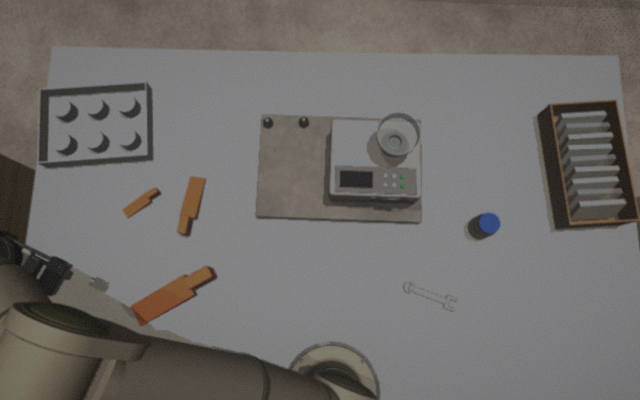

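View pics/wrist0.png

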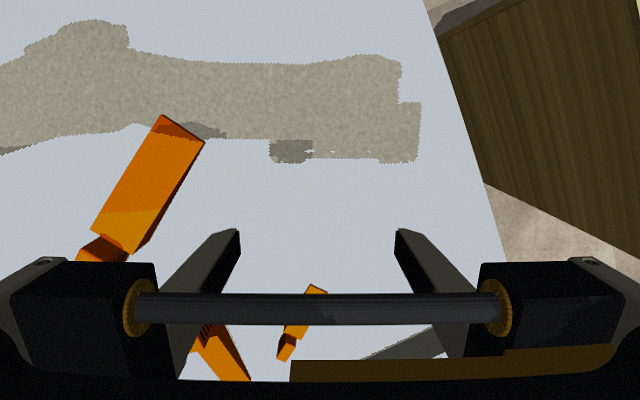

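The side view shows orange objects at about (316,138), (258,137) and (316,118). The top view shows three wedges: small (141,203), medium (192,205) and large (172,294). I'll crop in on these.

```bash
cat > h.py <<'E'
import numpy as np, cv2
from rig import env, read_camera
from scipy.spatial.transform import Rotation as R
def proj(c,P):
    d=np.array(c["dist"]);K=np.array([[c["fx"],0,c["cx"]],[0,c["fy"],c["cy"]],[0,0,1]])
    return cv2.projectPoints(np.array(P,float).reshape(-1,3),c["rvec"],c["tvec"],K,d)[0].reshape(-1,2)
def ray(c,uv):
    d=np.array(c["dist"]);K=np.array([[c["fx"],0,c["cx"]],[0,c["fy"],c["cy"]],[0,0,1]])
    n=cv2.undistortPoints(np.array(uv,float).reshape(-1,1,2),K,d).reshape(-1,2)
    Rm=cv2.Rodrigues(c["rvec"])[0]; o=-Rm.T@c["tvec"]
    v=np.c_[n,np.ones(len(n))]@Rm
    return o,v
def at(c,uv,z):
    o,v=ray(c,uv); z=np.broadcast_to(z,len(v)); return o+v*((z-o[2])/v[:,2])[:,None]
def tri(obs):
    A=np.zeros((3,3));b=np.zeros(3)
    for c,uv in obs:
        o,v=ray(c,[uv]);v=v[0]/np.linalg.norm(v);M=np.eye(3)-np.outer(v,v);A+=M;b+=M@o
    return np.linalg.solve(A,b)
def crop(c,x0,y0,w,h,s,name,poly=[]):
    im=c["image"][:,:,::-1][y0:y0+h,x0:x0+w].copy()
    im=cv2.resize(im,None,fx=s,fy=s,interpolation=cv2.INTER_CUBIC)
    im=cv2.convertScaleAbs(im,alpha=1.4)
    for P,col in poly:
        p=((proj(c,P)-[x0,y0]+.5)*s).astype(int)
        cv2.polylines(im,[p.reshape(-1,1,2)],False,col,1)
    for i in range(0,w,20): cv2.putText(im,str(x0+i),(i*s,10),0,.35,(0,0,255),1); cv2.line(im,(i*s,0),(i*s,4),(0,0,255),1)
    for i in range(0,h,20): cv2.putText(im,str(y0+i),(0,i*s+4),0,.35,(0,0,255),1)
    cv2.imwrite("pics/"+name+".png",im)
E
python3 - <<'E'
from h import *
t=read_camera("top"); s=read_camera("side")
crop(t,110,160,130,100,6,"t1"); crop(s,230,100,130,70,6,"s1")
crop(t,250,100,190,130,4,"t2"); crop(s,290,150,130,140,4,"s2")
E
```

```text
(no output)
```

View pics/t1.png

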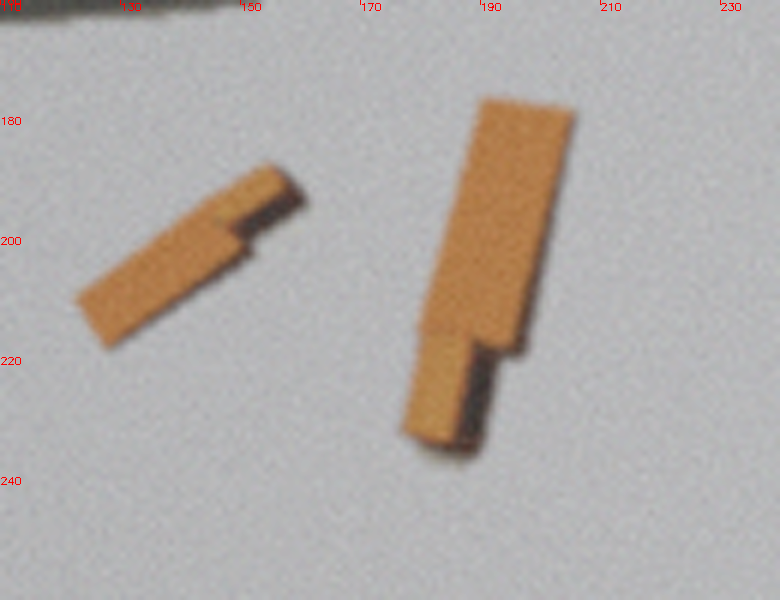

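View pics/s1.png

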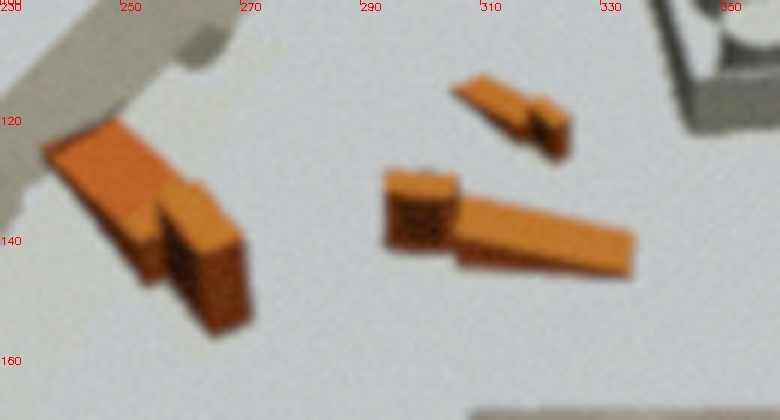

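View pics/t2.png

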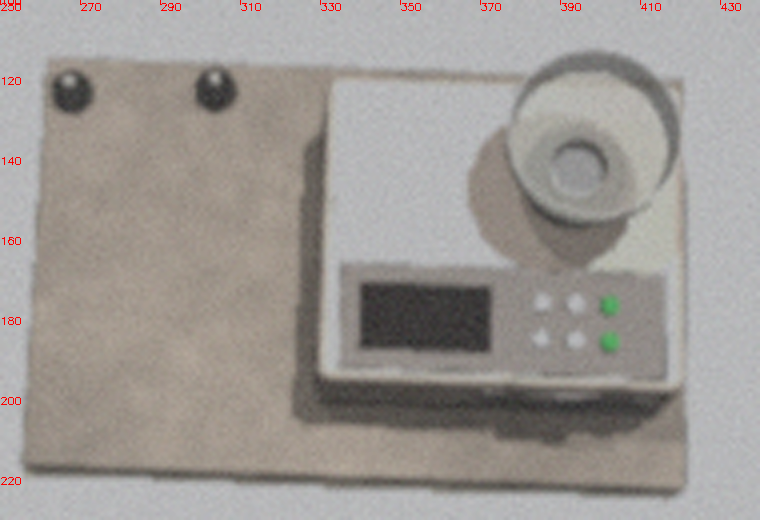

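View pics/s2.png

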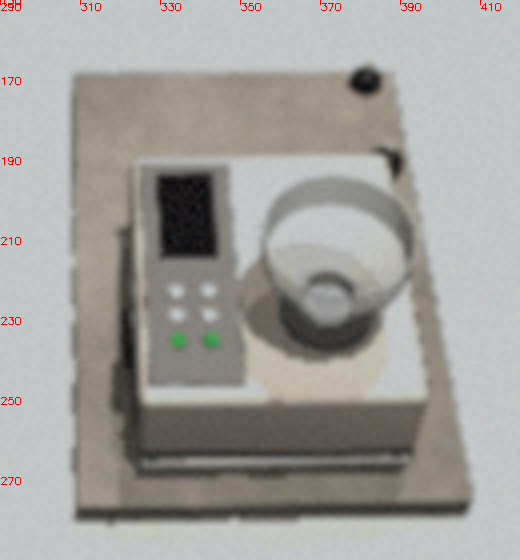

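The middle-sized wedge is the target: top (192,205), side (316,138). The large one is at top (172,294), side (258,137), and the small one at top (141,203), side (316,118). The crop supports the choice: it measures about 60 px at roughly 2.8 mm/px, close to 170 mm long, with its grip at the end near the robot. Next I'll fit the poses.

```bash
cat > fit.py <<'E'
from h import *
from scipy.optimize import least_squares
t=read_camera("top"); s=read_camera("side")
def px(l,x0,y0,k): return (np.array(l,float)+.5)/k-.5+[x0,y0]
def fit(sets,x0,free_z=True):
    def T(p,M): return (R.from_euler("z",p[2]).apply(np.array(M,float))+[p[0],p[1],p[3]])
    f=lambda p: np.concatenate([(proj(c,T(p,M))-u).ravel() for c,M,u in sets])
    r=least_squares(f,x0,loss="soft_l1"); return r.x,f(r.x).reshape(-1,2),T
W=[(.145,.022,.006),(.145,-.022,.006),(-.025,.012,.056),(-.025,-.012,.056),(.025,-.012,.056),(.025,-.022,.030)]
U=px([(480,97),(575,110),(403,430),(465,443),(475,343),(517,350)],110,160,6)
W2=[(.145,.022,.006),(.145,-.022,0.0),(-.025,.012,.056),(.025,.012,.056),(.025,-.012,.056),(-.025,-.012,.056),(-.025,-.012,0)]
U2=px([(634,232),(632,277),(387,170),(458,178),(457,200),(387,192),(387,248)],230,100,6)
p,r,T=fit([(t,W,U),(s,W2,U2)],[.5,.35,0,0]);print("wedge",p,np.degrees(p[2]));print(r.round(1).tolist())
np.save("w.npy",p)
S=[(.15,.23,.03),(-.15,.23,.03),(.15,-.23,.03),(-.15,-.23,.03)]
q,r,T=fit([(t,S,px([(48,60),(25,465),(683,80),(684,487)],250,100,4)),(s,S,px([(393,73),(75,73),(468,502),(76,508)],290,150,4))],[.6,0,0,0])
print("slab",q,np.degrees(q[2]));print(r.round(1).tolist())
np.save("s.npy",q)
def tr(p,M): return T(p,M)
rg=(0,0,255);gr=(0,255,0)
loop=[(.145,.022,.006),(.145,-.022,.006),(.025,-.022,.03),(.025,.022,.03),(.145,.022,.006)]
grip=[(.025,.012,.056),(.025,-.012,.056),(-.025,-.012,.056),(-.025,.012,.056),(.025,.012,.056)]
sl=[(.15,.23,.03),(-.15,.23,.03),(-.15,-.23,.03),(.15,-.23,.03),(.15,.23,.03)]
an=[(.105,.03,.138),(-.105,.03,.138),(-.105,-.21,.138),(.105,-.21,.138),(.105,.03,.138)]
for c,n,b,b2 in((t,"t",(110,160,130,100,6),(250,100,190,130,4)),(s,"s",(230,100,130,70,6),(290,150,130,140,4))):
    crop(c,*b,n+"fw",[(tr(p,loop),gr),(tr(p,grip),rg)]); crop(c,*b2,n+"fs",[(tr(q,sl),gr),(tr(q,an),rg)])
a=cv2.imread("pics/tfs.png");b=cv2.imread("pics/sfs.png");o=np.zeros((1130,780,3),np.uint8)
E
python3 fit.py
python3 -c "
import cv2,numpy as np
f=lambda *n:[cv2.imread('pics/%s.png'%i) for i in n]
def j(ims,n):
    h=max(i.shape[0] for i in ims);o=np.hstack([cv2.copyMakeBorder(i,0,h-i.shape[0],0,0,0) for i in ims]);k=800/o.shape[1];cv2.imwrite('pics/%s.png'%n,cv2.resize(o,None,fx=k,fy=k,interpolation=cv2.INTER_AREA))
j(f('tfw','sfw'),'j1');j(f('tfs','sfs'),'j2')"
```

```text
wedge [ 0.4319504   0.40536432 -0.11614823 -0.00055369] -6.65480313552216
[[0.3, -0.1], [-0.3, -0.2], [0.3, 1.1], [-1.2, 0.0], [0.6, -1.5], [-0.4, -0.5], [0.3, -0.1], [0.0, 0.7], [-0.3, 0.0], [0.2, -0.6], [-0.2, -0.5], [-1.0, 0.2], [-0.4, 1.6]]
slab [ 0.60642724 -0.01570645 -0.02084191 -0.00468485] -1.1941533605811436
[[-0.1, -0.7], [-0.9, 0.2], [0.2, 0.1], [0.1, 0.9], [-0.3, -0.1], [-0.2, 0.6], [1.4, 0.0], [0.1, 0.1]]
```

View pics/j1.png

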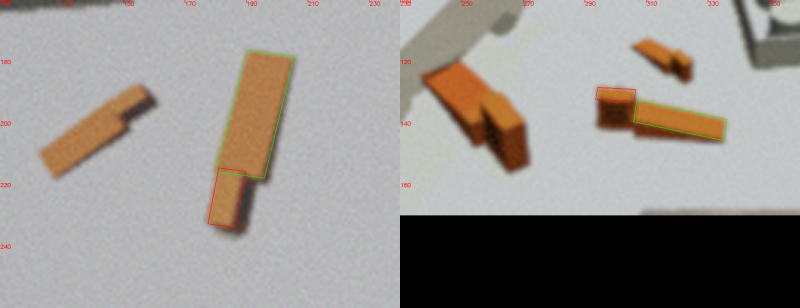

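View pics/j2.png

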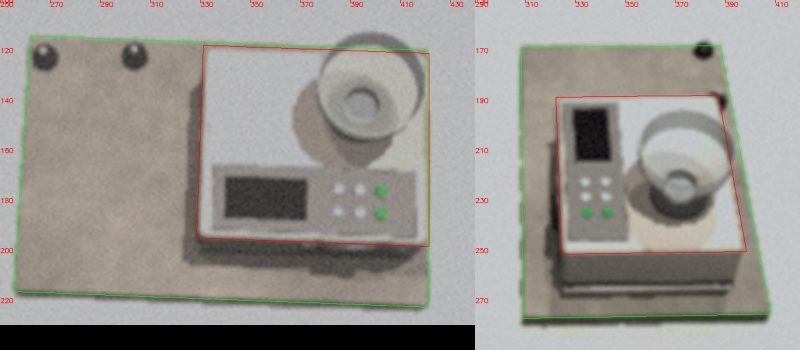

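```bash
cat > plan.py <<'E'
# usage: plan.py x y z yaw_deg n  -> per-row delta (tool axes) for n equal rows, tool pointing down with tool x at yaw
import sys
from h import *
from scipy.linalg import fractional_matrix_power as fp
x,y,z,yaw,n=map(float,sys.argv[1:])
st=env.state()
def M(p,r): m=np.eye(4);m[:3,:3]=r.as_matrix();m[:3,3]=p;return m
A=M(st["tcp_pos"],R.from_quat(st["tcp_rot"])); c,s_=np.cos(np.radians(yaw)),np.sin(np.radians(yaw))
B=M([x,y,z],R.from_matrix(np.array([[c,s_,0],[s_,-c,0],[0,0,-1]])))
D=np.linalg.inv(A)@B
E=np.real(fp(D,1/n)) if n>1 else D
print("per row r(deg)",np.degrees(R.from_matrix(E[:3,:3]).as_rotvec()).round(2),"t(mm)",(E[:3,3]*1000).round(2))
rx=R.from_quat(st["tcp_rot"]).as_matrix()
print("now",st["tcp_pos"].round(4),"yaw",np.degrees(np.arctan2(rx[1,0],rx[0,0])).round(2),"q7",st["joint_positions"][6].round(2),"z",rx[:,2].round(4),"F",st["ft_force"].round(1),"t",st["clock"])
E
python3 plan.py .432 .405 .15 83.35 8
python3 - <<'E'
from h import *
st=env.state();c=read_camera("wrist");Rm=cv2.Rodrigues(c["rvec"])[0];o=-Rm.T@c["tvec"]
print("cam in tool",R.from_quat(st["tcp_rot"]).inv().apply(o-st["tcp_pos"]))
E
```

```text
per row r(deg) [-0.    0.   -2.29] t(mm) [-25.66  24.36  10.31]
now [0.306  0.6571 0.2324] yaw 65.04 q7 -0.08 z [-1.e-04 -4.e-04 -1.e+00] F [-0.7 -0.4  0.4] t 0.35
cam in tool [-0.00058509 -0.07898796 -0.15212252]
```

```bash
python3 -m inch '[{"rz":-2.3,"tx":-25.7,"ty":24.4,"tz":10.3,"gripper":0},{"rz":-2.3,"tx":-25.7,"ty":24.4,"tz":10.3,"gripper":0},{"rz":-2.3,"tx":-25.7,"ty":24.4,"tz":10.3,"gripper":0},{"rz":-2.3,"tx":-25.7,"ty":24.4,"tz":10.3,"gripper":0},{"rz":-2.3,"tx":-25.7,"ty":24.4,"tz":10.3,"gripper":0},{"rz":-2.3,"tx":-25.7,"ty":24.4,"tz":10.3,"gripper":0},{"rz":-2.3,"tx":-25.7,"ty":24.4,"tz":10.3,"gripper":0},{"rz":-2.3,"tx":-25.7,"ty":24.4,"tz":10.3,"gripper":0}]'; python3 plan.py .432 .405 .15 83.35 8
python3 - <<'E'
from h import *
c=read_camera("wrist");cv2.imwrite("pics/w1.png",c["image"][:,:,::-1])
E
```

```text
per row r(deg) [ 0.    0.   -2.29] t(mm) [-25.67  24.36  10.31]
now [0.306  0.6572 0.2325] yaw 65.03 q7 -0.08 z [-1.e-04 -2.e-04 -1.e+00] F [-0.2  0.6  0.3] t 0.4invalid input at $[0]: expected keys rx, ry, rz, tx, ty, tz, gripper
```

View pics/w1.png

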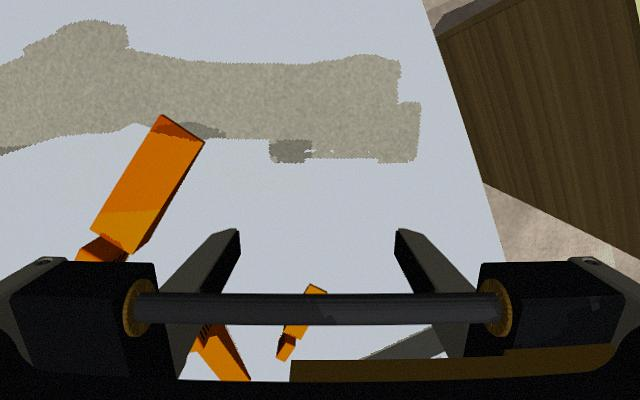

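The call was refused because all keys are needed in every row, so the picture is unchanged. I'll repeat it with full rows.

```bash
python3 -m inch '[{"rx":0,"ry":0,"rz":-2.3,"tx":-25.7,"ty":24.4,"tz":10.3,"gripper":0},{"rx":0,"ry":0,"rz":-2.3,"tx":-25.7,"ty":24.4,"tz":10.3,"gripper":0},{"rx":0,"ry":0,"rz":-2.3,"tx":-25.7,"ty":24.4,"tz":10.3,"gripper":0},{"rx":0,"ry":0,"rz":-2.3,"tx":-25.7,"ty":24.4,"tz":10.3,"gripper":0},{"rx":0,"ry":0,"rz":-2.3,"tx":-25.7,"ty":24.4,"tz":10.3,"gripper":0},{"rx":0,"ry":0,"rz":-2.3,"tx":-25.7,"ty":24.4,"tz":10.3,"gripper":0},{"rx":0,"ry":0,"rz":-2.3,"tx":-25.7,"ty":24.4,"tz":10.3,"gripper":0},{"rx":0,"ry":0,"rz":-2.3,"tx":-25.7,"ty":24.4,"tz":10.3,"gripper":0}]'; python3 plan.py .432 .405 .15 83.35 8
python3 - <<'E'
from h import *
c=read_camera("wrist");cv2.imwrite("pics/w1.png",c["image"][:,:,::-1])
E
```

```text
clock: 1.12
tcp_pos: [0.431, 0.4079, 0.1479]
tcp_rot: [0.736, 0.677, 0.004, -0.004]
ft_force: [1.2, 0.3, 0.1]
finger_gap: 0.0931
per row r(deg) [-0.01 -0.08  0.23] t(mm) [-0.35  0.16 -0.26]
now [0.431  0.4079 0.1479] yaw 85.19 q7 0.54 z [-0.      0.0114 -0.9999] F [1.2 0.3 0.1] t 1.1167
```

View pics/w1.png

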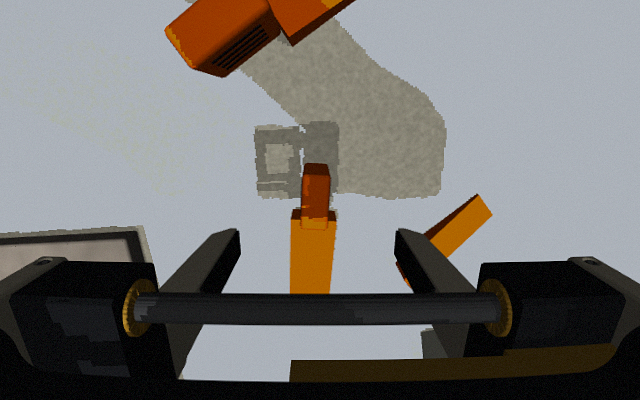

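The wrist view shows the middle wedge centred between the fingers: grip about (315,195), ramp about (312,260). I'll overlay the fitted model to check it from this third view.

Run:
```python
from h import *
c=read_camera("wrist");p=np.load("w.npy");p[3]=0
T=lambda M:R.from_euler("z",p[2]).apply(np.array(M,float))+[p[0],p[1],p[3]]
g=[(.025,.012,.056),(.025,-.012,.056),(-.025,-.012,.056),(-.025,.012,.056),(.025,.012,.056)]
l=[(.145,.022,.006),(.145,-.022,.006),(.025,-.022,.03),(.025,.022,.03),(.145,.022,.006)]
crop(c,240,140,160,150,5,"w1c",[(T(g),(0,255,0)),(T(l),(255,0,0))])
```

```text
(no output)
```

View pics/w1c.png

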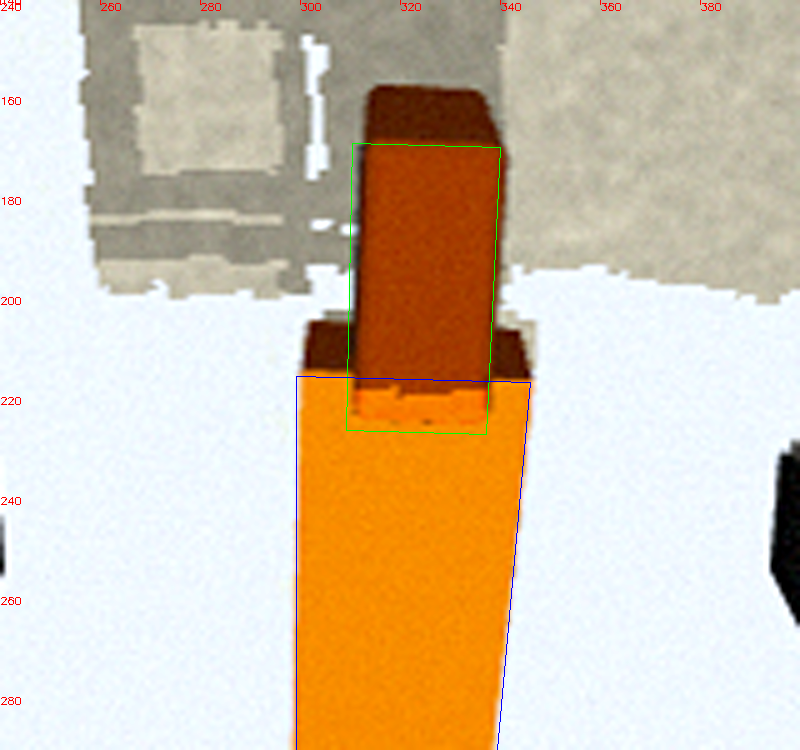

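Three views agree to about 1–2 px, which is about 1 mm, with the grip top at 56 mm. Now descending.

```bash
python3 plan.py .432 .405 .028 83.35 7
```

```text
per row r(deg) [-0.01 -0.05  0.18] t(mm) [ 0.31 -0.39 16.95]
now [0.4345 0.4022 0.1466] yaw 84.61 q7 0.54 z [-2.e-04  6.e-03 -1.e+00] F [-0.2  0.3 -0.1] t 1.2167
```

```bash
python3 -m inch '[{"rx":0,"ry":0,"rz":0.2,"tx":0.3,"ty":-0.4,"tz":17,"gripper":0},{"rx":0,"ry":0,"rz":0.2,"tx":0.3,"ty":-0.4,"tz":17,"gripper":0},{"rx":0,"ry":0,"rz":0.2,"tx":0.3,"ty":-0.4,"tz":17,"gripper":0},{"rx":0,"ry":0,"rz":0.2,"tx":0.3,"ty":-0.4,"tz":17,"gripper":0},{"rx":0,"ry":0,"rz":0.2,"tx":0.3,"ty":-0.4,"tz":17,"gripper":0},{"rx":0,"ry":0,"rz":0.2,"tx":0.3,"ty":-0.4,"tz":17,"gripper":0},{"rx":0,"ry":0,"rz":0,"tx":0,"ty":0,"tz":10,"gripper":0},{"rx":0,"ry":0,"rz":0,"tx":0,"ty":0,"tz":0,"gripper":0}]'; python3 plan.py .432 .405 .028 83.35 1
```

```text
clock: 1.88
tcp_pos: [0.4365, 0.4063, 0.0326]
tcp_rot: [0.75, 0.661, 0.006, -0.003]
ft_force: [-0.3, 0.1, 0.1]
finger_gap: 0.0934
per row r(deg) [ 0.2  -0.67 -0.53] t(mm) [-1.89 -4.35  4.61]
now [0.4365 0.4063 0.0326] yaw 82.82 q7 0.48 z [ 0.0049  0.0112 -0.9999] F [-0.3  0.1  0.1] t 1.8833
```

```bash
python3 -m inch '[{"rx":0.1,"ry":-0.3,"rz":-0.3,"tx":-1,"ty":-2,"tz":2.5,"gripper":0},{"rx":0.1,"ry":-0.3,"rz":-0.2,"tx":-0.5,"ty":-2,"tz":2,"gripper":0},{"rx":0,"ry":0,"rz":0,"tx":0,"ty":0,"tz":0,"gripper":0},{"rx":0,"ry":0,"rz":0,"tx":0,"ty":0,"tz":0,"gripper":0},{"rx":0,"ry":0,"rz":0,"tx":0,"ty":0,"tz":0,"gripper":0},{"rx":0,"ry":0,"rz":0,"tx":0,"ty":0,"tz":0,"gripper":0},{"rx":0,"ry":0,"rz":0,"tx":0,"ty":0,"tz":0,"gripper":0},{"rx":0,"ry":0,"rz":0,"tx":0,"ty":0,"tz":0,"gripper":0}]'; python3 plan.py .432 .405 .028 83.35 1
```

```text
clock: 2.55
tcp_pos: [0.4331, 0.4073, 0.0317]
tcp_rot: [0.747, 0.665, 0.002, -0.0]
ft_force: [0.4, -0.2, -0.5]
finger_gap: 0.0929
per row r(deg) [ 0.15 -0.25  0.05] t(mm) [-2.47 -0.83  3.65]
now [0.4331 0.4073 0.0317] yaw 83.4 q7 0.48 z [ 0.0031  0.004  -1.    ] F [ 0.4 -0.2 -0.5] t 2.55
```

```bash
python3 -m inch '[{"rx":0.1,"ry":-0.2,"rz":0,"tx":-2.5,"ty":-0.8,"tz":4,"gripper":0},{"rx":0,"ry":0,"rz":0,"tx":0,"ty":0,"tz":0,"gripper":1},{"rx":0,"ry":0,"rz":0,"tx":0,"ty":0,"tz":0,"gripper":1},{"rx":0,"ry":0,"rz":0,"tx":0,"ty":0,"tz":0,"gripper":1},{"rx":0,"ry":0,"rz":0,"tx":0,"ty":0,"tz":0,"gripper":1},{"rx":0,"ry":0,"rz":0,"tx":0,"ty":0,"tz":0,"gripper":1},{"rx":0,"ry":0,"rz":0,"tx":0,"ty":0,"tz":0,"gripper":1},{"rx":0,"ry":0,"rz":0,"tx":0,"ty":0,"tz":0,"gripper":1}]'; python3 plan.py .432 .405 .028 83.35 1
```

```text
clock: 3.22
tcp_pos: [0.4322, 0.4044, 0.0274]
tcp_rot: [0.747, 0.665, 0.0, 0.0]
ft_force: [0.1, -0.2, -0.1]
finger_gap: 0.0507
per row r(deg) [ 0.05 -0.03  0.02] t(mm) [ 0.53 -0.22 -0.63]
now [0.4322 0.4044 0.0274] yaw 83.37 q7 0.48 z [ 8.e-04  4.e-04 -1.e+00] F [ 0.1 -0.2 -0.1] t 3.2167
```

```bash
python3 -m inch '[{"rx":0,"ry":0,"rz":0,"tx":0,"ty":0,"tz":0,"gripper":1},{"rx":0,"ry":0,"rz":0,"tx":0,"ty":0,"tz":0,"gripper":1},{"rx":0,"ry":0,"rz":0,"tx":0,"ty":0,"tz":0,"gripper":1},{"rx":0,"ry":0,"rz":0,"tx":0,"ty":0,"tz":0,"gripper":1},{"rx":0,"ry":0,"rz":0,"tx":0,"ty":0,"tz":0,"gripper":1},{"rx":0,"ry":0,"rz":0,"tx":0,"ty":0,"tz":0,"gripper":1},{"rx":0,"ry":0,"rz":0,"tx":0,"ty":0,"tz":0,"gripper":1},{"rx":0,"ry":0,"rz":0,"tx":0,"ty":0,"tz":0,"gripper":1}]'; python3 plan.py .432 .405 .028 83.35 1
```

```text
clock: 3.88
tcp_pos: [0.4322, 0.4047, 0.0274]
tcp_rot: [0.747, 0.665, 0.001, 0.0]
ft_force: [-0.7, 0.1, -0.5]
finger_gap: 0.0237
per row r(deg) [ 0.05 -0.04  0.03] t(mm) [ 0.29 -0.19 -0.63]
now [0.4322 0.4047 0.0274] yaw 83.38 q7 0.48 z [ 9.e-04  7.e-04 -1.e+00] F [-0.7  0.1 -0.5] t 3.8833
```

Gripped: opening 23.7 mm against the 24 mm grip, TCP z 27.4 mm with the wedge flat on the bench. Lifting.

```bash
python3 -m inch '[{"rx":0,"ry":0,"rz":0,"tx":0,"ty":0,"tz":-8,"gripper":1},{"rx":0,"ry":0,"rz":0,"tx":0,"ty":0,"tz":-16,"gripper":1},{"rx":0,"ry":0,"rz":0,"tx":0,"ty":0,"tz":-16,"gripper":1},{"rx":0,"ry":0,"rz":0,"tx":0,"ty":0,"tz":-16,"gripper":1},{"rx":0,"ry":0,"rz":0,"tx":0,"ty":0,"tz":-16,"gripper":1},{"rx":0,"ry":0,"rz":0,"tx":0,"ty":0,"tz":-16,"gripper":1},{"rx":0,"ry":0,"rz":0,"tx":0,"ty":0,"tz":-8,"gripper":1},{"rx":0,"ry":0,"rz":0,"tx":0,"ty":0,"tz":0,"gripper":1}]'; python3 plan.py .6125 .26 .13 -1.2 16
```

```text
clock: 4.55
tcp_pos: [0.4303, 0.4026, 0.1285]
tcp_rot: [0.747, 0.665, -0.003, 0.0]
ft_force: [0.6, 0.6, -2.9]
finger_gap: 0.0238
per row r(deg) [0.   0.02 5.29] t(mm) [ 2.27 15.69 -0.11]
now [0.4303 0.4026 0.1285] yaw 83.38 q7 0.51 z [-0.0032 -0.004  -1.    ] F [ 0.6  0.6 -2.9] t 4.55
```

```bash
python3 -m inch '[{"rx":0,"ry":0,"rz":5.3,"tx":2.3,"ty":15.7,"tz":-0.1,"gripper":1},{"rx":0,"ry":0,"rz":5.3,"tx":2.3,"ty":15.7,"tz":-0.1,"gripper":1},{"rx":0,"ry":0,"rz":5.3,"tx":2.3,"ty":15.7,"tz":-0.1,"gripper":1},{"rx":0,"ry":0,"rz":5.3,"tx":2.3,"ty":15.7,"tz":-0.1,"gripper":1},{"rx":0,"ry":0,"rz":5.3,"tx":2.3,"ty":15.7,"tz":-0.1,"gripper":1},{"rx":0,"ry":0,"rz":5.3,"tx":2.3,"ty":15.7,"tz":-0.1,"gripper":1},{"rx":0,"ry":0,"rz":5.3,"tx":2.3,"ty":15.7,"tz":-0.1,"gripper":1},{"rx":0,"ry":0,"rz":5.3,"tx":2.3,"ty":15.7,"tz":-0.1,"gripper":1}]'; python3 plan.py .6125 .26 .13 -1.2 8
```

```text
clock: 5.22
tcp_pos: [0.5474, 0.3658, 0.1246]
tcp_rot: [0.941, 0.339, -0.005, 0.001]
ft_force: [-0.1, -0.0, -1.7]
finger_gap: 0.0238
per row r(deg) [0.02 0.08 5.11] t(mm) [ 2.71 15.62 -0.69]
now [0.5474 0.3658 0.1246] yaw 39.64 q7 0.12 z [-0.0094 -0.006  -0.9999] F [-0.1 -0.  -1.7] t 5.2167
```

```bash
python3 -m inch '[{"rx":0,"ry":0,"rz":5.2,"tx":2.7,"ty":15.6,"tz":-0.7,"gripper":1},{"rx":0,"ry":0,"rz":5.2,"tx":2.7,"ty":15.6,"tz":-0.7,"gripper":1},{"rx":0,"ry":0,"rz":5.2,"tx":2.7,"ty":15.6,"tz":-0.7,"gripper":1},{"rx":0,"ry":0,"rz":5.2,"tx":2.7,"ty":15.6,"tz":-0.7,"gripper":1},{"rx":0,"ry":0,"rz":5.2,"tx":2.7,"ty":15.6,"tz":-0.7,"gripper":1},{"rx":0,"ry":0,"rz":5.2,"tx":2.7,"ty":15.6,"tz":-0.7,"gripper":1},{"rx":0,"ry":0,"rz":4,"tx":2,"ty":10,"tz":-0.7,"gripper":1},{"rx":0,"ry":0,"rz":0,"tx":0,"ty":0,"tz":0,"gripper":1}]'; python3 plan.py .6105 .18 .08 -1.2 6;  python3 - <<'E'
from h import *
c=read_camera("wrist");cv2.imwrite("pics/w2.png",c["image"][:,:,::-1])
for n in("top","side"):
    c=read_camera(n); cv2.imwrite("pics/%s2.png"%n,c["image"][:,:,::-1])
E
```

```text
clock: 5.88
tcp_pos: [0.6077, 0.2714, 0.1214]
tcp_rot: [1.0, 0.019, -0.008, 0.007]
ft_force: [0.2, -1.7, -1.9]
finger_gap: 0.0238
per row r(deg) [0.14 0.15 0.56] t(mm) [ 0.32 15.18  7.03]
now [0.6077 0.2714 0.1214] yaw 2.18 q7 -0.21 z [-0.0153 -0.0147 -0.9998] F [ 0.2 -1.7 -1.9] t 5.8833
```

View pics/w2.png

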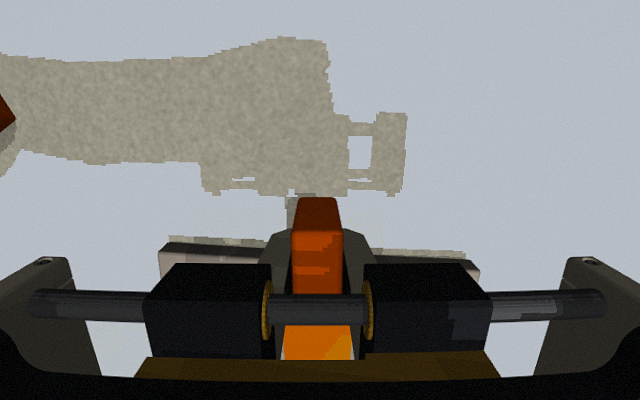

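View pics/side2.png

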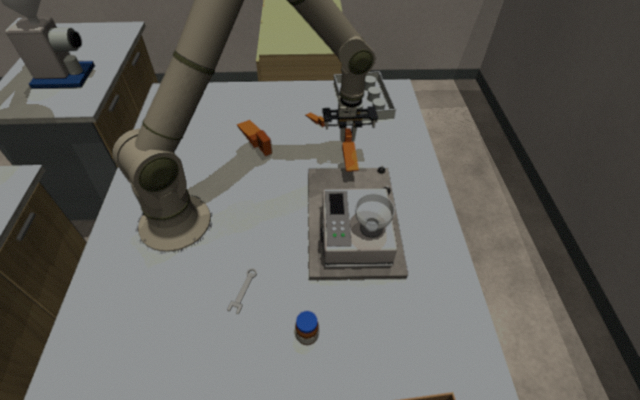

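View pics/top2.png

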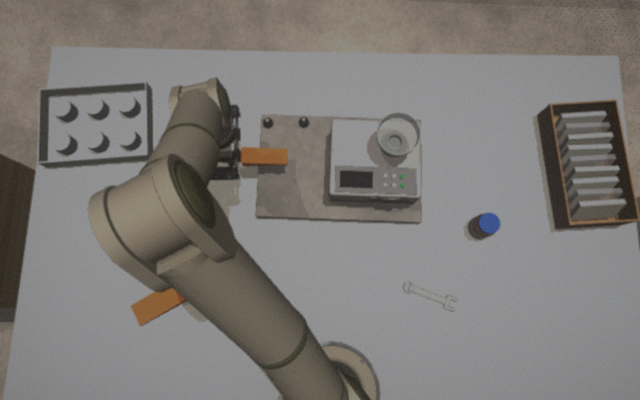

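The wedge hangs straight in the grip (wrist (318,250)). Its nose is over the apron at top (288,158), lined up with the analyser's middle. Moving in and lowering.

```bash
python3 -m inch '[{"rx":0.15,"ry":0.15,"rz":0.6,"tx":0.3,"ty":15.2,"tz":7,"gripper":1},{"rx":0.15,"ry":0.15,"rz":0.6,"tx":0.3,"ty":15.2,"tz":7,"gripper":1},{"rx":0.15,"ry":0.15,"rz":0.6,"tx":0.3,"ty":15.2,"tz":7,"gripper":1},{"rx":0.15,"ry":0.15,"rz":0.6,"tx":0.3,"ty":15.2,"tz":7,"gripper":1},{"rx":0.15,"ry":0.15,"rz":0.6,"tx":0.3,"ty":15.2,"tz":7,"gripper":1},{"rx":0.1,"ry":0.1,"rz":0.4,"tx":0.3,"ty":5,"tz":3,"gripper":1},{"rx":0,"ry":0,"rz":0,"tx":0,"ty":0,"tz":0,"gripper":1},{"rx":0,"ry":0,"rz":0,"tx":0,"ty":0,"tz":0,"gripper":1}]'; python3 plan.py .6105 .18 .065 -1.2 4
```

```text
clock: 6.7
tcp_pos: [0.6074, 0.1983, 0.08]
tcp_rot: [1.0, 0.003, -0.002, -0.004]
ft_force: [-0.4, -0.3, -2.6]
finger_gap: 0.0241
per row r(deg) [-0.12  0.04  0.4 ] t(mm) [0.81 4.58 3.72]
now [0.6074 0.1983 0.08  ] yaw 0.39 q7 -0.1 z [-0.003   0.0082 -1.    ] F [-0.4 -0.3 -2.6] t 6.7
```

```bash
python3 -m inch '[{"rx":0,"ry":0.05,"rz":0.4,"tx":0.8,"ty":4.6,"tz":3.7,"gripper":1},{"rx":0,"ry":0.05,"rz":0.4,"tx":0.8,"ty":4.6,"tz":3.7,"gripper":1},{"rx":0,"ry":0.05,"rz":0.4,"tx":0.8,"ty":4.6,"tz":3.7,"gripper":1},{"rx":0,"ry":0,"rz":0.3,"tx":0.8,"ty":4,"tz":2,"gripper":1},{"rx":0,"ry":0,"rz":0,"tx":0,"ty":0,"tz":0,"gripper":1},{"rx":0,"ry":0,"rz":0,"tx":0,"ty":0,"tz":0,"gripper":1},{"rx":0,"ry":0,"rz":0,"tx":0,"ty":0,"tz":0,"gripper":1},{"rx":0,"ry":0,"rz":0,"tx":0,"ty":0,"tz":0,"gripper":1}]'; python3 plan.py .6105 .178 .0575 -1.2 4
python3 - <<'E'
from h import *
t=read_camera("top");s=read_camera("side")
crop(t,230,100,190,130,4,"t3"); crop(s,290,120,130,150,4,"s3")
c=read_camera("wrist");cv2.imwrite("pics/w3.png",c["image"][:,:,::-1])
E
```

```text
clock: 7.37
tcp_pos: [0.6112, 0.1835, 0.0661]
tcp_rot: [1.0, -0.008, 0.001, -0.005]
ft_force: [0.2, 0.1, -1.2]
finger_gap: 0.0239
per row r(deg) [-0.15 -0.01  0.07] t(mm) [-0.16  1.4   2.13]
now [0.6112 0.1835 0.0661] yaw -0.91 q7 -0.09 z [ 0.0012  0.0106 -0.9999] F [ 0.2  0.1 -1.2] t 7.3667
```

View pics/t3.png

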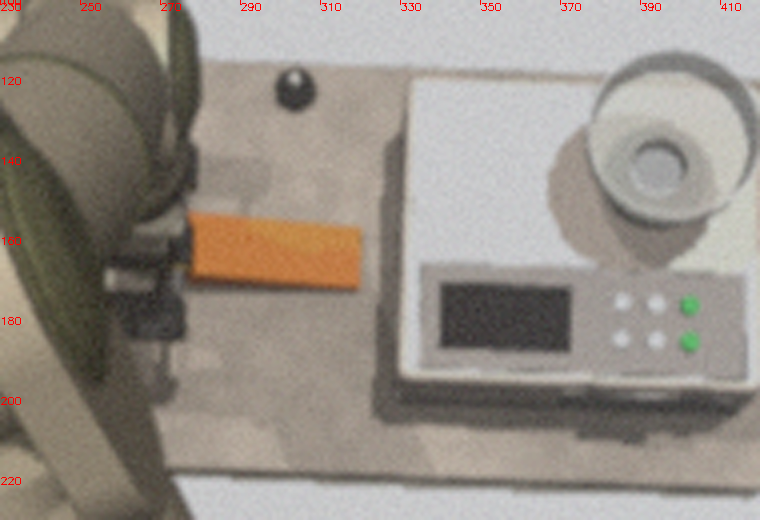

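View pics/s3.png

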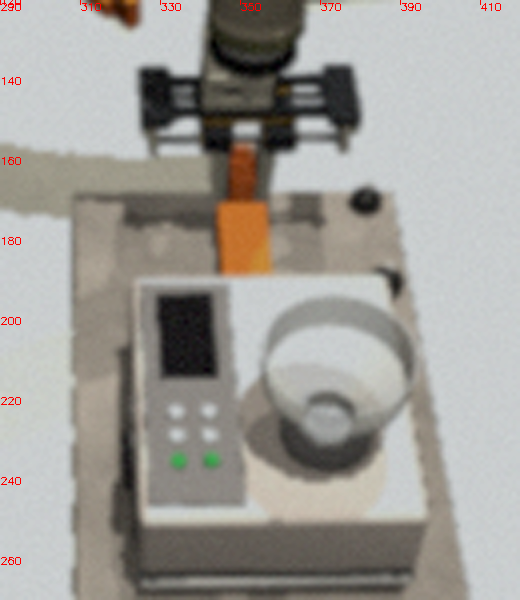

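View pics/w3.png

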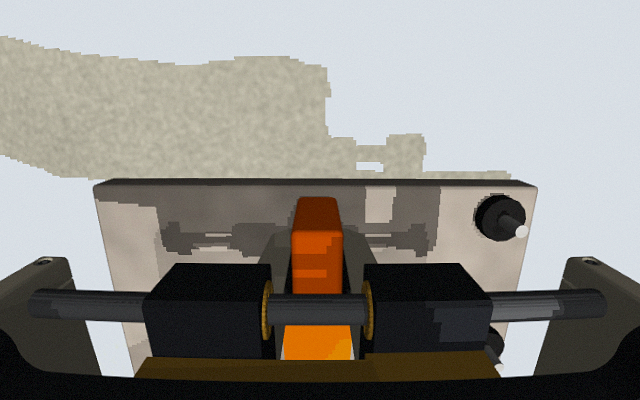

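Run:
```python
from h import *
t=read_camera("top");q=np.load("s.npy")
px=lambda l,x0,y0,k:(np.array(l,float)+.5)/k-.5+[x0,y0]
S=lambda P:R.from_euler("z",-q[2]).apply(np.array(P)-[q[0],q[1],0])
z=.038+.0045
print("nose",S(at(t,px([(360,228),(358,288),(190,213),(190,277)],230,100,4),[z,z,.063,.063])).round(4).tolist())
print("slab corners L", S(at(t,px([(48,60),(25,465),(683,80),(684,487)],250,100,4),.03)).round(4).tolist())
print("an", S(at(t,px([(412,80),(401,374),(747,383)],230,100,4),.138)).round(4).tolist())
st=env.state(); print("tcp",S([st["tcp_pos"]]).round(4))
```

```text
nose [[0.0232, 0.0569, 0.0425], [-0.0204, 0.0567, 0.0425], [0.0233, 0.1748, 0.063], [-0.0224, 0.1723, 0.063]]
slab corners L [[0.1461, 0.2289, 0.03], [-0.1501, 0.2268, 0.03], [0.1484, -0.2286, 0.03], [-0.1483, -0.2287, 0.03]]
an [[0.0979, 0.0252, 0.138], [-0.1018, 0.0257, 0.138], [-0.0993, -0.1967, 0.138]]
tcp [[0.0006 0.1993 0.0661]]
```

```bash
python3 plan.py .6093 .179 .0585 -1.2 4
```

```text
per row r(deg) [-0.15 -0.02  0.07] t(mm) [-0.46  1.15  1.9 ]
now [0.6112 0.1835 0.0661] yaw -0.91 q7 -0.09 z [ 0.0013  0.0106 -0.9999] F [ 0.7  0.4 -1.5] t 7.5667
```

```bash
python3 -m inch '[{"rx":-0.15,"ry":0,"rz":0.1,"tx":-0.5,"ty":1.2,"tz":2,"gripper":1},{"rx":-0.15,"ry":0,"rz":0.1,"tx":-0.5,"ty":1.2,"tz":2,"gripper":1},{"rx":-0.15,"ry":0,"rz":0.1,"tx":-0.5,"ty":1.2,"tz":2,"gripper":1},{"rx":-0.1,"ry":0,"rz":0,"tx":-0.5,"ty":1.2,"tz":1,"gripper":1},{"rx":0,"ry":0,"rz":0,"tx":0,"ty":0,"tz":0,"gripper":1},{"rx":0,"ry":0,"rz":0,"tx":0,"ty":0,"tz":0,"gripper":1},{"rx":0,"ry":0,"rz":0,"tx":0,"ty":0,"tz":0,"gripper":1},{"rx":0,"ry":0,"rz":0,"tx":0,"ty":0,"tz":0,"gripper":1}]'; python3 plan.py .6093 .179 .0575 -1.2 1
```

```text
clock: 8.23
tcp_pos: [0.6087, 0.1785, 0.0582]
tcp_rot: [1.0, -0.011, 0.0, 0.0]
ft_force: [0.2, 1.0, -1.7]
finger_gap: 0.0238
per row r(deg) [ 0.01 -0.05 -0.02] t(mm) [ 0.61 -0.48  0.74]
now [0.6087 0.1785 0.0582] yaw -1.22 q7 -0.09 z [ 9.e-04 -2.e-04 -1.e+00] F [ 0.2  1.  -1.7] t 8.2333
```

```bash
python3 -m inch '[{"rx":0,"ry":0,"rz":0,"tx":0.5,"ty":0,"tz":0.8,"gripper":1},{"rx":0,"ry":0,"rz":0,"tx":0,"ty":0,"tz":0.5,"gripper":1},{"rx":0,"ry":0,"rz":0,"tx":0,"ty":0,"tz":0,"gripper":1},{"rx":0,"ry":0,"rz":0,"tx":0,"ty":0,"tz":0,"gripper":1},{"rx":0,"ry":0,"rz":0,"tx":0,"ty":0,"tz":0,"gripper":1},{"rx":0,"ry":0,"rz":0,"tx":0,"ty":0,"tz":0,"gripper":1},{"rx":0,"ry":0,"rz":0,"tx":0,"ty":0,"tz":0,"gripper":1},{"rx":0,"ry":0,"rz":0,"tx":0,"ty":0,"tz":0,"gripper":1}]'; python3 plan.py .6093 .179 .0575 -1.2 1
```

```text
clock: 8.9
tcp_pos: [0.6095, 0.1786, 0.0575]
tcp_rot: [1.0, -0.011, 0.001, -0.0]
ft_force: [0.3, -0.2, -0.0]
finger_gap: 0.0238
per row r(deg) [-0.02 -0.09 -0.02] t(mm) [-0.26 -0.4   0.  ]
now [0.6095 0.1786 0.0575] yaw -1.22 q7 -0.09 z [ 1.5e-03  3.0e-04 -1.0e+00] F [ 0.3 -0.2 -0. ] t 8.9
```

Set on the slab: Fz went from -2 to 0 N at TCP z 57.5 mm, as predicted. Sliding in now, slowly at first.

```bash
python3 -m inch '[{"rx":0,"ry":-0.05,"rz":0,"tx":0,"ty":4,"tz":0.3,"gripper":1},{"rx":0,"ry":0,"rz":0,"tx":0,"ty":8,"tz":0,"gripper":1},{"rx":0,"ry":0,"rz":0,"tx":0,"ty":10,"tz":0,"gripper":1},{"rx":0,"ry":0,"rz":0,"tx":0,"ty":10,"tz":0,"gripper":1},{"rx":0,"ry":0,"rz":0,"tx":0,"ty":8,"tz":0,"gripper":1},{"rx":0,"ry":0,"rz":0,"tx":0,"ty":4,"tz":0,"gripper":1},{"rx":0,"ry":0,"rz":0,"tx":0,"ty":0,"tz":0,"gripper":1},{"rx":0,"ry":0,"rz":0,"tx":0,"ty":0,"tz":0,"gripper":1}]'; python3 plan.py .6078 .110 .0573 -1.2 4
```

```text
clock: 9.57
tcp_pos: [0.609, 0.1287, 0.0575]
tcp_rot: [1.0, -0.012, 0.001, -0.0]
ft_force: [-0.0, 1.4, -0.8]
finger_gap: 0.024
per row r(deg) [-0.01 -0.02 -0.03] t(mm) [-0.2   4.67  0.05]
now [0.609  0.1287 0.0575] yaw -1.32 q7 -0.03 z [ 1.8e-03  4.0e-04 -1.0e+00] F [-0.   1.4 -0.8] t 9.5667
```

```bash
python3 -m inch '[{"rx":0,"ry":0,"rz":0,"tx":-0.2,"ty":4.5,"tz":0.2,"gripper":1},{"rx":0,"ry":0,"rz":0,"tx":-0.2,"ty":4.5,"tz":0.1,"gripper":1},{"rx":0,"ry":0,"rz":0,"tx":-0.2,"ty":4.5,"tz":0,"gripper":1},{"rx":0,"ry":0,"rz":0,"tx":-0.2,"ty":4.5,"tz":0,"gripper":1},{"rx":0,"ry":0,"rz":0,"tx":0,"ty":2,"tz":0,"gripper":1},{"rx":0,"ry":0,"rz":0,"tx":0,"ty":0,"tz":0,"gripper":1},{"rx":0,"ry":0,"rz":0,"tx":0,"ty":0,"tz":0,"gripper":1},{"rx":0,"ry":0,"rz":0,"tx":0,"ty":0,"tz":0,"gripper":1}]'; python3 plan.py .6076 .10 .0573 -1.2 4
python3 - <<'E'
from h import *
t=read_camera("top");s=read_camera("side")
crop(t,230,100,190,130,4,"t4"); crop(s,290,120,130,150,4,"s4")
c=read_camera("wrist");cv2.imwrite("pics/w4.png",c["image"][:,:,::-1])
E
```

```text
clock: 10.23
tcp_pos: [0.6083, 0.1085, 0.0576]
tcp_rot: [1.0, -0.01, 0.002, -0.001]
ft_force: [-0.5, 0.5, 1.4]
finger_gap: 0.0233
per row r(deg) [-0.03 -0.05 -0.  ] t(mm) [-0.14  2.14  0.08]
now [0.6083 0.1085 0.0576] yaw -1.2 q7 0.0 z [ 0.0033  0.0021 -1.    ] F [-0.5  0.5  1.4] t 10.2333
```

View pics/t4.png

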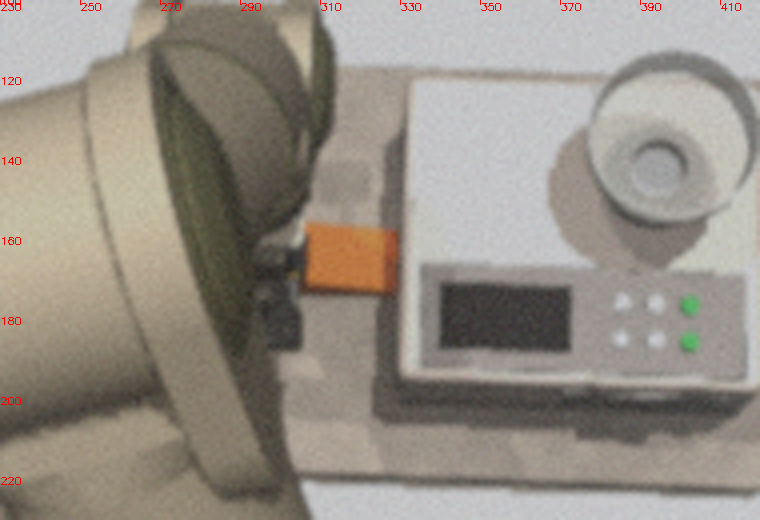

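View pics/w4.png

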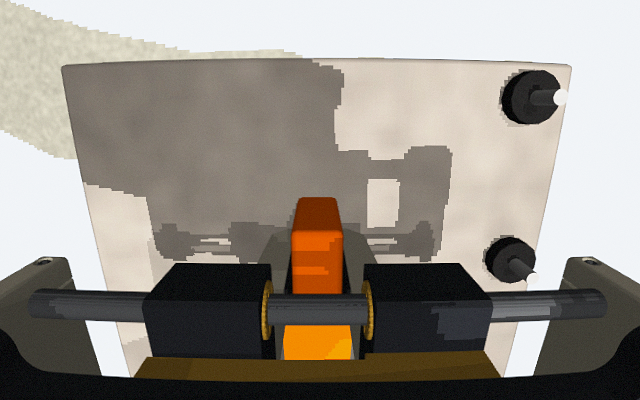

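Run:
```python
from h import *
t=read_camera("top");q=np.load("s.npy")
px=lambda l,x0,y0,k:(np.array(l,float)+.5)/k-.5+[x0,y0]
S=lambda P:R.from_euler("z",-q[2]).apply(np.array(P)-[q[0],q[1],0])
print("ramp",S(at(t,px([(304,222),(304,290),(397,228),(397,293)],230,100,4),[.06,.06,.047,.047])).round(4).tolist())
print("slab", S(at(t,px([(350,66),(350,475)],230,100,4),.03)).round(4).tolist())
print("an top", S(at(t,px([(412,80),(401,374)],230,100,4),.138)).round(4).tolist())
st=env.state(); print("tcp",S([st["tcp_pos"]]).round(4)); print("camera",ray(t,[[320,200]])[0])
```

```text
ramp [[0.0208, 0.0957, 0.06], [-0.0279, 0.0936, 0.06], [0.0228, 0.031, 0.047], [-0.0241, 0.0294, 0.047]]
slab [[0.1479, 0.0689, 0.03], [-0.1508, 0.0573, 0.03]]
an top [[0.0979, 0.0252, 0.138], [-0.1018, 0.0257, 0.138]]
tcp [[-0.0007  0.1243  0.0576]]
camera [0.22813357 0.03260732 1.3941151 ]
```

View pics/s4.png

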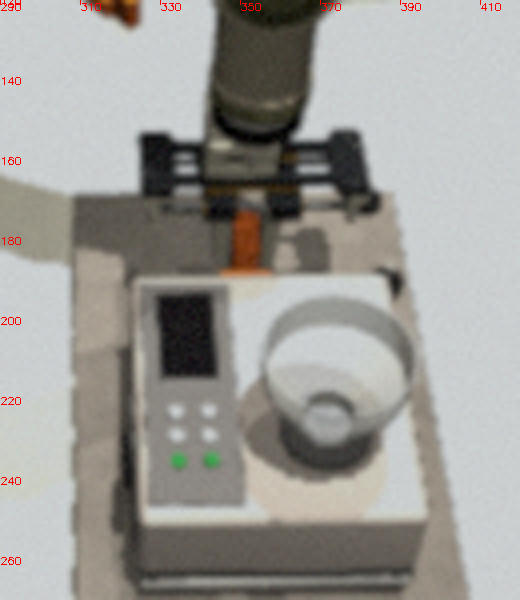

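Wedge centre is within about 1 mm of the analyser's middle line (slab x -0.6 to -3 mm against -2 mm). Approaching contact.

```bash
python3 -m inch '[{"rx":-0.1,"ry":-0.1,"rz":0,"tx":-0.1,"ty":2,"tz":0.1,"gripper":1},{"rx":0,"ry":-0.1,"rz":0,"tx":-0.1,"ty":2,"tz":0.1,"gripper":1},{"rx":0,"ry":0,"rz":0,"tx":0,"ty":2,"tz":0,"gripper":1},{"rx":0,"ry":0,"rz":0,"tx":0,"ty":2,"tz":0,"gripper":1},{"rx":0,"ry":0,"rz":0,"tx":0,"ty":2,"tz":0,"gripper":1},{"rx":0,"ry":0,"rz":0,"tx":0,"ty":0,"tz":0,"gripper":1},{"rx":0,"ry":0,"rz":0,"tx":0,"ty":0,"tz":0,"gripper":1},{"rx":0,"ry":0,"rz":0,"tx":0,"ty":0,"tz":0,"gripper":1}]'; python3 plan.py .6076 .09 .0575 -1.2 4
```

```text
clock: 11.1
tcp_pos: [0.6079, 0.0984, 0.0574]
tcp_rot: [1.0, -0.01, -0.0, -0.0]
ft_force: [-0.4, 2.2, 0.8]
finger_gap: 0.0238
per row r(deg) [-0.01  0.01  0.02] t(mm) [-0.04  2.09 -0.02]
now [0.6079 0.0984 0.0574] yaw -1.13 q7 0.01 z [-4.e-04  8.e-04 -1.e+00] F [-0.4  2.2  0.8] t 11.1
```

```bash
python3 -m inch '[{"rx":0,"ry":0,"rz":0,"tx":0,"ty":1,"tz":0,"gripper":1},{"rx":0,"ry":0,"rz":0,"tx":0,"ty":1,"tz":0,"gripper":1},{"rx":0,"ry":0,"rz":0,"tx":0,"ty":1,"tz":0,"gripper":1},{"rx":0,"ry":0,"rz":0,"tx":0,"ty":1,"tz":0,"gripper":1},{"rx":0,"ry":0,"rz":0,"tx":0,"ty":0,"tz":0,"gripper":1},{"rx":0,"ry":0,"rz":0,"tx":0,"ty":0,"tz":0,"gripper":1},{"rx":0,"ry":0,"rz":0,"tx":0,"ty":0,"tz":0,"gripper":1},{"rx":0,"ry":0,"rz":0,"tx":0,"ty":0,"tz":0,"gripper":1}]'; python3 plan.py .6076 .09 .0575 -1.2 4
```

```text
clock: 11.77
tcp_pos: [0.6078, 0.0945, 0.0575]
tcp_rot: [1.0, -0.01, -0.0, -0.001]
ft_force: [-0.3, 1.5, 1.0]
finger_gap: 0.0241
per row r(deg) [-0.02  0.01  0.02] t(mm) [-0.03  1.13 -0.01]
now [0.6078 0.0945 0.0575] yaw -1.1 q7 0.02 z [-4.0e-04  1.3e-03 -1.0e+00] F [-0.3  1.5  1. ] t 11.7667
```

```bash
python3 -m inch '[{"rx":0,"ry":0,"rz":0.05,"tx":0,"ty":1,"tz":0,"gripper":1},{"rx":0,"ry":0,"rz":0,"tx":0,"ty":1,"tz":0,"gripper":1},{"rx":0,"ry":0,"rz":0,"tx":0,"ty":0,"tz":0,"gripper":1},{"rx":0,"ry":0,"rz":0,"tx":0,"ty":0,"tz":0,"gripper":1},{"rx":0,"ry":0,"rz":0,"tx":0,"ty":0,"tz":0,"gripper":1},{"rx":0,"ry":0,"rz":0,"tx":0,"ty":0,"tz":0,"gripper":1},{"rx":0,"ry":0,"rz":0,"tx":0,"ty":0,"tz":0,"gripper":1},{"rx":0,"ry":0,"rz":0,"tx":0,"ty":0,"tz":0,"gripper":1}]'; python3 plan.py .6076 .09 .0575 -1.2 4
```

```text
clock: 12.43
tcp_pos: [0.6079, 0.0943, 0.0576]
tcp_rot: [1.0, -0.009, -0.0, -0.001]
ft_force: [-0.5, 2.2, 1.0]
finger_gap: 0.0238
per row r(deg) [-0.04  0.    0.03] t(mm) [-0.05  1.09  0.01]
now [0.6079 0.0943 0.0576] yaw -1.07 q7 0.02 z [-1.0e-04  2.9e-03 -1.0e+00] F [-0.5  2.2  1. ] t 12.4333
```

```bash
python3 -m inch '[{"rx":0,"ry":0,"rz":0.1,"tx":0,"ty":2,"tz":0,"gripper":1},{"rx":-0.1,"ry":0,"rz":0,"tx":0,"ty":2,"tz":0,"gripper":1},{"rx":0,"ry":0,"rz":0,"tx":0,"ty":2,"tz":0,"gripper":1},{"rx":0,"ry":0,"rz":0,"tx":0,"ty":2,"tz":0,"gripper":1},{"rx":0,"ry":0,"rz":0,"tx":0,"ty":2,"tz":0,"gripper":1},{"rx":0,"ry":0,"rz":0,"tx":0,"ty":2,"tz":0,"gripper":1},{"rx":0,"ry":0,"rz":0,"tx":0,"ty":2,"tz":0,"gripper":1},{"rx":0,"ry":0,"rz":0,"tx":0,"ty":2,"tz":0,"gripper":1}]'; python3 plan.py .6076 .09 .0575 -1.2 4
```

```text
clock: 13.1
tcp_pos: [0.6076, 0.094, 0.0581]
tcp_rot: [1.0, -0.005, -0.0, -0.009]
ft_force: [-0.6, 8.9, 1.0]
finger_gap: 0.0235
per row r(deg) [-0.25  0.01  0.15] t(mm) [0.02 1.   0.15]
now [0.6076 0.094  0.0581] yaw -0.6 q7 0.04 z [-2.000e-04  1.730e-02 -9.999e-01] F [-0.6  8.9  1. ] t 13.1
```

Contact at TCP y ≈ 0.0943 (advance stalls, Fy rising to 9 N). The tool tilts about 1° under the push, so I'll correct that and push harder in short calls.

```bash
python3 -m inch '[{"rx":-0.6,"ry":0,"rz":0.3,"tx":0,"ty":3,"tz":0,"gripper":1},{"rx":-0.6,"ry":0,"rz":0.3,"tx":0,"ty":3,"tz":0,"gripper":1},{"rx":-0.5,"ry":0,"rz":0.2,"tx":0,"ty":3,"tz":0,"gripper":1},{"rx":-0.4,"ry":0,"rz":0.1,"tx":0,"ty":3,"tz":0,"gripper":1},{"rx":-0.4,"ry":0,"rz":0.1,"tx":0,"ty":3,"tz":0,"gripper":1},{"rx":-0.4,"ry":0,"rz":0.1,"tx":0,"ty":3,"tz":0,"gripper":1},{"rx":-0.4,"ry":0,"rz":0.1,"tx":0,"ty":3,"tz":0,"gripper":1},{"rx":-0.4,"ry":0,"rz":0.1,"tx":0,"ty":3,"tz":0,"gripper":1}]'; python3 plan.py .6076 .09 .0575 -1.2 1
```

```text
clock: 13.77
tcp_pos: [0.6071, 0.09, 0.0575]
tcp_rot: [1.0, -0.01, -0.001, 0.014]
ft_force: [0.6, 8.7, -0.4]
finger_gap: 0.0238
per row r(deg) [1.62 0.05 0.09] t(mm) [ 0.48 -0.04 -0.05]
now [0.6071 0.09   0.0575] yaw -1.11 q7 -0.0 z [-0.0014 -0.0283 -0.9996] F [ 0.6  8.7 -0.4] t 13.7667
```

```bash
python3 -m inch '[{"rx":0.5,"ry":0,"rz":0.1,"tx":0.1,"ty":3,"tz":0,"gripper":1},{"rx":0.5,"ry":0,"rz":0.1,"tx":0.1,"ty":3,"tz":0,"gripper":1},{"rx":0.2,"ry":0,"rz":0.1,"tx":0.1,"ty":3,"tz":0,"gripper":1},{"rx":0,"ry":0,"rz":0.1,"tx":0,"ty":3,"tz":0,"gripper":1},{"rx":-0.1,"ry":0,"rz":0.1,"tx":0,"ty":3,"tz":0,"gripper":1},{"rx":-0.1,"ry":0,"rz":0.1,"tx":0,"ty":3,"tz":0,"gripper":1},{"rx":-0.1,"ry":0,"rz":0.1,"tx":0,"ty":2.5,"tz":0,"gripper":1},{"rx":-0.1,"ry":0,"rz":0.1,"tx":0,"ty":2.5,"tz":0,"gripper":1}]'; python3 plan.py .6076 .08 .0575 -1.2 1
python3 - <<'E'
from h import *
t=read_camera("top");s=read_camera("side")
crop(t,230,100,190,130,4,"t5"); crop(s,290,120,130,160,4,"s5")
E
```

```text
clock: 14.43
tcp_pos: [0.6071, 0.0893, 0.0587]
tcp_rot: [1.0, -0.008, -0.0, -0.005]
ft_force: [-0.8, 10.0, 1.6]
finger_gap: 0.0239
per row r(deg) [-0.55  0.03  0.3 ] t(mm) [0.63 9.27 1.11]
now [0.6071 0.0893 0.0587] yaw -0.9 q7 0.04 z [-3.0e-04  9.6e-03 -1.0e+00] F [-0.8 10.   1.6] t 14.4333
```

View pics/t5.png

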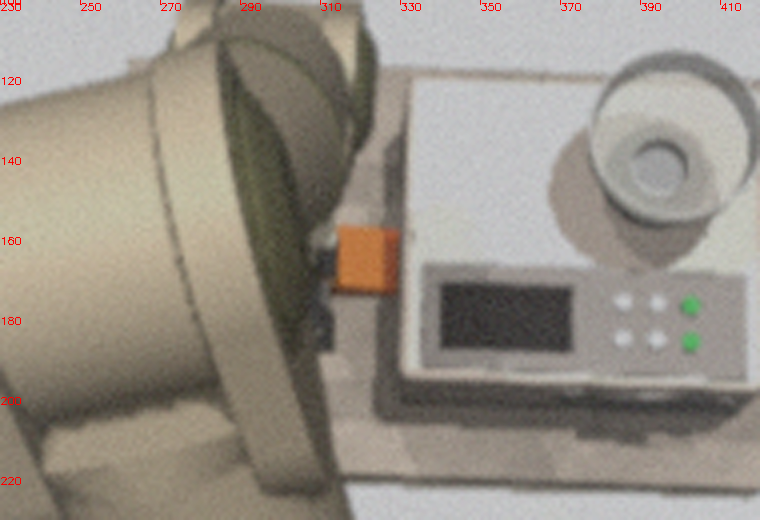

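View pics/s5.png

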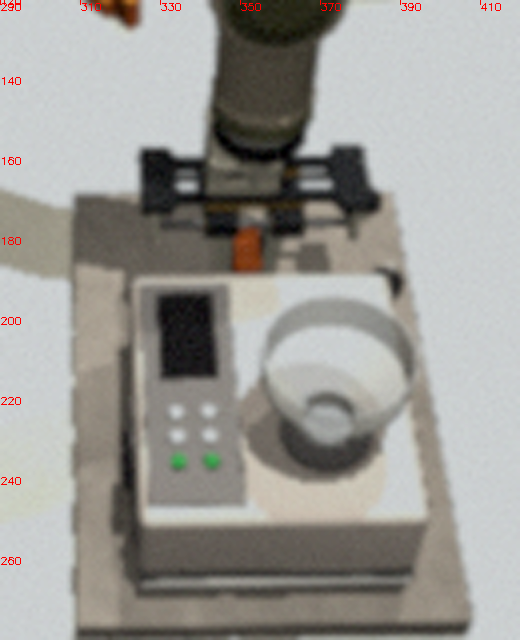

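```bash
python3 -m inch '[{"rx":-0.3,"ry":0,"rz":0.2,"tx":0.1,"ty":4,"tz":1,"gripper":1},{"rx":-0.3,"ry":0,"rz":0.2,"tx":0.1,"ty":4,"tz":1,"gripper":1},{"rx":-0.3,"ry":0,"rz":0.1,"tx":0.1,"ty":4,"tz":0.7,"gripper":1},{"rx":-0.2,"ry":0,"rz":0.1,"tx":0.1,"ty":4,"tz":0.5,"gripper":1},{"rx":-0.2,"ry":0,"rz":0.1,"tx":0.1,"ty":4,"tz":0.5,"gripper":1},{"rx":-0.2,"ry":0,"rz":0.1,"tx":0.1,"ty":4,"tz":0.5,"gripper":1},{"rx":-0.2,"ry":0,"rz":0.1,"tx":0.1,"ty":4,"tz":0.5,"gripper":1},{"rx":-0.2,"ry":0,"rz":0.1,"tx":0.1,"ty":4,"tz":0.5,"gripper":1}]'; python3 plan.py .6076 .08 .0575 -1.2 1
```

```text
clock: 15.2
tcp_pos: [0.6073, 0.0877, 0.0574]
tcp_rot: [1.0, -0.006, 0.0, -0.005]
ft_force: [-1.8, 14.8, 6.2]
finger_gap: 0.0241
per row r(deg) [-0.52  0.    0.48] t(mm) [ 0.39  7.67 -0.2 ]
now [0.6073 0.0877 0.0574] yaw -0.72 q7 0.04 z [ 1.0e-04  9.2e-03 -1.0e+00] F [-1.8 14.8  6.2] t 15.2
```

```bash
python3 -m inch '[{"rx":-0.4,"ry":0,"rz":0.3,"tx":0.1,"ty":5,"tz":0.2,"gripper":1},{"rx":-0.4,"ry":0,"rz":0.3,"tx":0.1,"ty":5,"tz":0.2,"gripper":1},{"rx":-0.3,"ry":0,"rz":0.3,"tx":0.1,"ty":5,"tz":0.2,"gripper":1},{"rx":-0.3,"ry":0,"rz":0.2,"tx":0.1,"ty":5,"tz":0.2,"gripper":1},{"rx":-0.3,"ry":0,"rz":0.2,"tx":0.1,"ty":5,"tz":0.2,"gripper":1},{"rx":-0.3,"ry":0,"rz":0.2,"tx":0.1,"ty":5,"tz":0.2,"gripper":1},{"rx":-0.3,"ry":0,"rz":0.2,"tx":0,"ty":4,"tz":0.2,"gripper":1},{"rx":-0.3,"ry":0,"rz":0.2,"tx":0,"ty":4,"tz":0.2,"gripper":1}]'; python3 plan.py .6076 .08 .0575 -1.2 1
```

```text
clock: 15.87
tcp_pos: [0.608, 0.0786, 0.0574]
tcp_rot: [1.0, -0.013, 0.001, 0.003]
ft_force: [0.6, 11.0, 1.7]
finger_gap: 0.0239
per row r(deg) [ 0.3  -0.06 -0.3 ] t(mm) [-0.42 -1.38 -0.12]
now [0.608  0.0786 0.0574] yaw -1.5 q7 0.03 z [ 9.0e-04 -5.3e-03 -1.0e+00] F [ 0.6 11.   1.7] t 15.8667
```

```bash
python3 - <<'E'
from h import *
t=read_camera("top");s=read_camera("side");w=read_camera("wrist")
crop(t,230,100,190,130,4,"t6"); crop(s,290,120,130,160,4,"s6")
np.savez("im6.npz",t=t["image"],s=s["image"])
cv2.imwrite("pics/w6.png",w["image"][:,:,::-1])
# feature tracking vs first pictures
for n,c in(("top",t),("side",s)):
    a=cv2.imread(f"pics/{n}0.png",0);b=cv2.cvtColor(c["image"],cv2.COLOR_RGB2GRAY)
    boxes={"top":{"display+btn":(333,165,86,32),"funnel":(375,112,46,46),"slabcorner":(390,205,45,20)},"side":{"display+btn":(324,188,26,58),"funnel":(355,192,42,46),"frontedge":(322,245,80,22),"slab":(305,262,30,20)}}[n]
    for k,(x,y,ww,h) in boxes.items():
        A=np.float32(a[y:y+h,x:x+ww]);
        M=np.eye(2,3,dtype=np.float32); M[0,2]=x;M[1,2]=y
        cc,M=cv2.findTransformECC(A,np.float32(b),M,cv2.MOTION_TRANSLATION,(3,100,1e-5),None,3)
        print(n,k,"shift",M[0,2]-x,M[1,2]-y,"cc",round(cc,3))
E
python3 plan.py .6076 .08 .0575 -1.2 1
```

```text
top display+btn shift 0.14520264 -0.23165894 cc 0.983
top funnel shift 0.8356018 -0.008506775 cc 0.994
top slabcorner shift 0.15042114 -0.15898132 cc 0.995
side display+btn shift 0.12786865 0.07333374 cc 0.981
side funnel shift 0.07946777 0.32530212 cc 0.997
side frontedge shift 0.022491455 0.2301178 cc 0.99
side slab shift -0.09603882 -0.029815674 cc 0.995
per row r(deg) [ 0.31 -0.06 -0.31] t(mm) [-0.43 -1.46 -0.09]
now [0.608  0.0785 0.0574] yaw -1.51 q7 0.03 z [ 0.001  -0.0054 -1.    ] F [ 0.5 10.7  1.8] t 16.0167
```

View pics/t6.png

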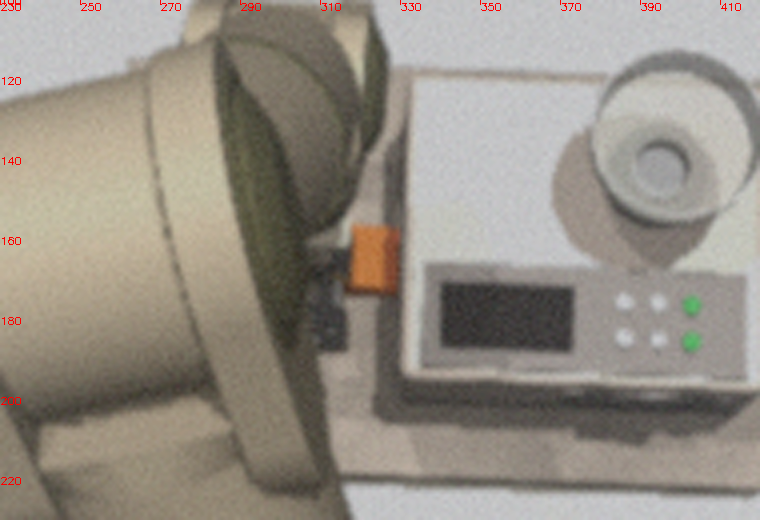

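View pics/s6.png

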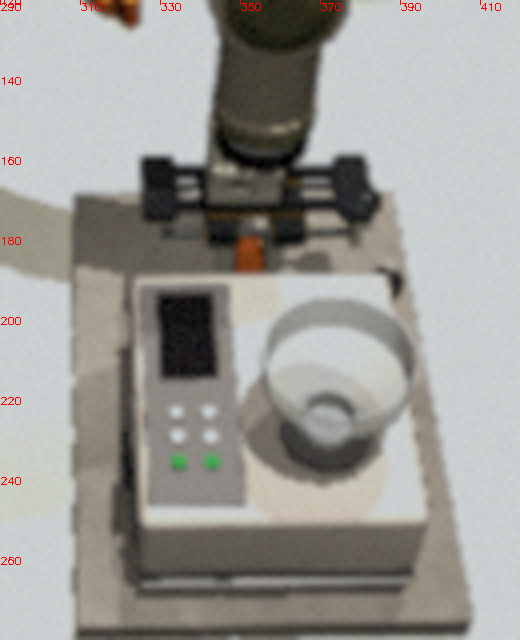

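View pics/w6.png

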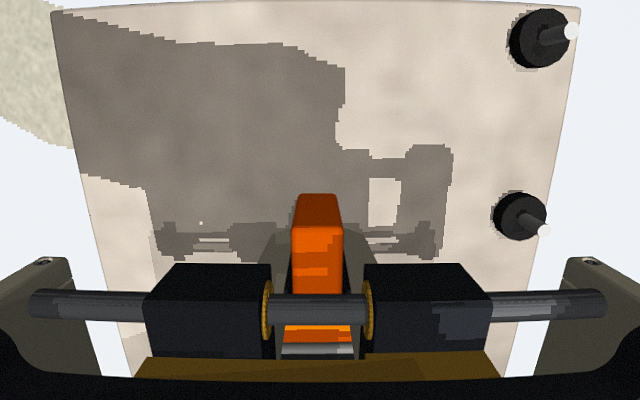

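The wedge is under the edge, at top (350–398, 225–295 in the crop). The funnel has shifted about 0.8 px, so the analyser is tilting. I'll estimate tilt and slide with a model fit over several averaged frames.

```bash
cat > lift.py <<'E'
from h import *
from scipy.optimize import least_squares
q=np.load("s.npy")
W=lambda P:R.from_euler("z",q[2]).apply(np.array(P,float))+[q[0],q[1],0]   # slab frame, z world
Si=lambda P:R.from_euler("z",-q[2]).apply(np.array(P)-[q[0],q[1],0])
N=5
obs=[]
# x,y,w,h,plane z in first picture ; z=.03 slab reference
B={"top":[(333,165,20,32,.138),(355,165,20,32,.138),(376,165,16,32,.138),(392,165,28,34,.138),(375,112,46,20,.234),(375,130,20,32,.2),(404,120,18,30,.234),(390,150,30,9,.2),(300,212,120,14,-1),(412,195,16,30,-1)],
   "side":[(324,188,26,30,.138),(328,216,20,30,.138),(356,192,20,24,.234),(376,190,20,30,.234),(322,242,40,10,.138),(362,242,40,10,.138),(300,262,40,22,-1),(360,268,50,16,-1)]}
def gray(i): return cv2.GaussianBlur(cv2.cvtColor(i,cv2.COLOR_RGB2GRAY).astype(np.float32),(0,0),.8)
for n in B:
    cs=[read_camera(n) for _ in range(N)];c=cs[0];b=gray(np.mean([k["image"] for k in cs],0).astype(np.float32))
    a=gray(cv2.imread(f"pics/{n}0.png")[:,:,::-1].astype(np.float32))
    ref=[];mv=[]
    for x,y,w,h,z in B[n]:
        M=np.eye(2,3,dtype=np.float32);M[0,2]=x;M[1,2]=y
        try: cc,M=cv2.findTransformECC(a[y:y+h,x:x+w],b,M,cv2.MOTION_TRANSLATION,(3,200,1e-6),None,1)
        except cv2.error: continue
        d=np.array([M[0,2]-x,M[1,2]-y])
        print(n,(x,y,z),d.round(2),round(cc,3))
        if z<0: ref.append(d)
        elif cc>.9: mv.append(((x+w/2,y+h/2),z,d))
    r=np.mean(ref,0)*0
    for u,z,d in mv:
        P=Si(at(c,[u],z))[0]; obs.append((c,P,d-r,n))
def pred(p,P):
    th,d,dx,yaw=p; Q=np.array(P)-[0,-.18,.03]
    Q=R.from_euler("xz",[th,yaw]).apply(Q)+[dx,-.18-d,.03]; return Q
f=lambda p:np.concatenate([((proj(c,W([pred(p,P)]))-proj(c,W([P])))[0]-d) for c,P,d,n in obs])
s=least_squares(f,[0,0,0,0],loss="soft_l1",f_scale=.15,x_scale=[.01,.001,.001,.01])
cov=np.linalg.inv(s.jac.T@s.jac)*np.mean(s.fun**2)
print("theta deg",np.degrees(s.x[0]),"foot lift mm",180*s.x[0],"+-",180*cov[0,0]**.5,"slide mm",s.x[1]*1e3,"+-",1e3*cov[1,1]**.5,"dx",s.x[2]*1e3,"yaw",np.degrees(s.x[3]))
E
python3 lift.py
```

```text
top (333, 165, 0.138) [ 0.33 -0.02] 0.986
top (355, 165, 0.138) [ 0.61 -0.05] 0.997
top (376, 165, 0.138) [ 0.66 -0.13] 0.963
top (392, 165, 0.138) [0.15 0.  ] 0.986
top (375, 112, 0.234) [ 0.92 -0.04] 0.997
top (375, 130, 0.2) [ 0.94 -0.06] 0.996
top (404, 120, 0.234) [0.93 0.06] 0.99
top (390, 150, 0.2) [0.77 0.01] 0.997
top (412, 195, -1) [0.07 0.02] 0.999
side (324, 188, 0.138) [-0.05  0.01] 0.988
side (328, 216, 0.138) [0.11 0.16] 0.974
side (356, 192, 0.234) [0.04 0.41] 0.994
side (376, 190, 0.234) [0.1  0.27] 0.997
side (322, 242, 0.138) [0.14 0.19] 0.995
side (362, 242, 0.138) [0.05 0.41] 0.999
side (300, 262, -1) [-0.03  0.  ] 0.999
side (360, 268, -1) [0.01 0.  ] 1.0
theta deg 0.7471059875687129 foot lift mm 2.347102681998816 +- 0.4527477178614807 slide mm -0.4024554966444185 +- 0.4119431129772333 dx 0.06365558043909163 yaw 0.1275694735165336
```

Foot lift is about 2.35 ± 0.45 mm, and the wedge kinematics suggest about 2.5. I'll go roughly 3 mm further and level the tool.

```bash
python3 -m inch '[{"rx":0.1,"ry":0,"rz":-0.1,"tx":-0.1,"ty":4.5,"tz":0.2,"gripper":1},{"rx":0,"ry":0,"rz":0,"tx":-0.1,"ty":4.5,"tz":0.2,"gripper":1},{"rx":0,"ry":0,"rz":0,"tx":0,"ty":4.5,"tz":0.2,"gripper":1},{"rx":-0.1,"ry":0,"rz":0,"tx":0,"ty":4,"tz":0.2,"gripper":1},{"rx":-0.1,"ry":0,"rz":0,"tx":0,"ty":2,"tz":0.2,"gripper":1},{"rx":0,"ry":0,"rz":0,"tx":0,"ty":1,"tz":0,"gripper":1},{"rx":0,"ry":0,"rz":0,"tx":0,"ty":1,"tz":0,"gripper":1},{"rx":0,"ry":0,"rz":0,"tx":0,"ty":1,"tz":0,"gripper":1}]'; python3 plan.py .6076 .0755 .0575 -1.2 1
```

```text
clock: 17.18
tcp_pos: [0.6072, 0.0752, 0.0575]
tcp_rot: [1.0, -0.005, 0.0, -0.007]
ft_force: [-0.3, 6.7, -0.0]
finger_gap: 0.0237
per row r(deg) [-0.81 -0.02  0.61] t(mm) [ 0.4  -0.26 -0.03]
now [0.6072 0.0752 0.0575] yaw -0.59 q7 0.06 z [ 6.000e-04  1.400e-02 -9.999e-01] F [-0.3  6.7 -0. ] t 17.1833
```

```bash
python3 -m inch '[{"rx":-0.4,"ry":0,"rz":0.3,"tx":0.1,"ty":1.5,"tz":0,"gripper":1},{"rx":-0.3,"ry":0,"rz":0.3,"tx":0.1,"ty":1.5,"tz":0,"gripper":1},{"rx":-0.3,"ry":0,"rz":0.2,"tx":0.1,"ty":1.5,"tz":0,"gripper":1},{"rx":-0.1,"ry":0,"rz":0.1,"tx":0,"ty":1,"tz":0,"gripper":1},{"rx":-0.1,"ry":0,"rz":0.1,"tx":0,"ty":1,"tz":0,"gripper":1},{"rx":-0.1,"ry":0,"rz":0,"tx":0,"ty":1,"tz":0,"gripper":1},{"rx":-0.1,"ry":0,"rz":0,"tx":0,"ty":1,"tz":0,"gripper":1},{"rx":-0.1,"ry":0,"rz":0,"tx":0,"ty":1,"tz":0,"gripper":1}]'; python3 plan.py .6076 .0755 .0575 -1.2 1; python3 lift.py|tail -1
python3 - <<'E'
from h import *
w=read_camera("wrist");cv2.imwrite("pics/w7.png",w["image"][:,:,::-1])
t=read_camera("top");crop(t,230,100,190,130,4,"t7")
E
python3 plan.py .6076 .0755 .0575 -1.2 1
```

```text
clock: 17.85
tcp_pos: [0.6074, 0.0746, 0.0574]
tcp_rot: [1.0, -0.01, -0.0, 0.001]
ft_force: [-0.4, 6.8, 1.0]
finger_gap: 0.0237
per row r(deg) [0.1  0.01 0.01] t(mm) [ 0.22 -0.87 -0.11]
now [0.6074 0.0746 0.0574] yaw -1.19 q7 0.04 z [-1.0e-04 -1.8e-03 -1.0e+00] F [-0.4  6.8  1. ] t 17.85
theta deg 0.9447268112477244 foot lift mm 2.9679468098651625 +- 0.5416876872347713 slide mm -0.40247304133128625 +- 0.49101279948041654 dx 0.09151252650067142 yaw 0.17772429407287443
per row r(deg) [0.1  0.01 0.  ] t(mm) [ 0.26 -0.88 -0.11]
now [0.6073 0.0746 0.0574] yaw -1.2 q7 0.04 z [-2.0e-04 -1.7e-03 -1.0e+00] F [0.  6.9 0.5] t 18.45
```

View pics/w7.png

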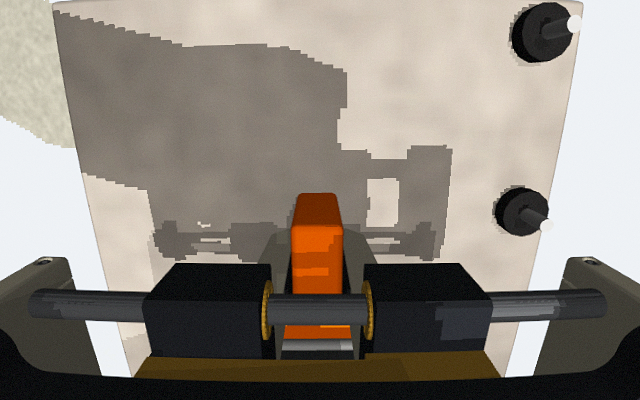

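View pics/t7.png

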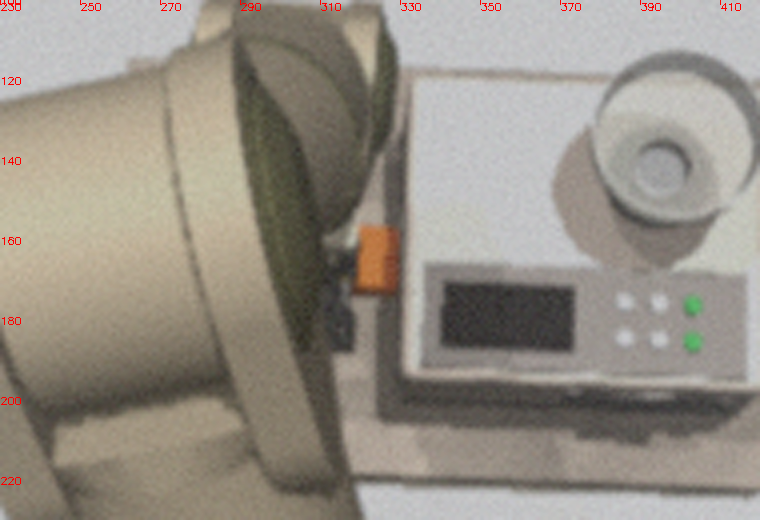

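```bash
python3 -c "
from rig import env
print(env.close_job()); print(env.state()['clock'])"
```

```text
the job is handed in; nothing more can be done
None
the job is handed in; nothing more can be done
```

I gripped the middle-sized wedge, set it on the slab's apron and slid it squarely under the middle of the analyser's left side. I handed the job in with the wedge still gripped and that side resting on it. The clock stood at 18.5 s.

**Lift:** The last image fit put the left feet 3.0 ± 0.5 mm clear of the slab. Wedge travel after contact gives about 3.1 mm, allowing for roughly 1.6 mm of slip in the grip.

**Right feet:** The fit found the analyser had slid -0.4 ± 0.5 mm, which is within the 2 mm play of the cups. I did not see the feet in their cups directly.

**Wedge and tool:**
- At the end the tool was level to 0.1° and square to 0.1°, with the wedge flat on the slab.
- The push was steady at about 7 N, and the highest reading was about 15 N.
- The gripper body stayed about 20 mm from the analyser by calculation, and no other object was touched.

**What went wrong or disagreed:**
- My first move was refused for missing keys; nothing moved.
- During the push the tool tilted up to about 1.6°, and the grip end rose about 1 mm once. I corrected both.
- Some of the image features tracked for the lift fit disagreed by about 0.3–0.5 px, so the lift is known only to about half a millimetre.

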